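Clamp the developer bottle and take off its push-and-turn safety cap

TASK

The developer is about to be measured out: its bottle stands loose in the bench bottle clamp with the clamp's gate still open. Swing the gate fully shut by its yellow handle, so that the bottle cannot turn, and only then press the orange safety cap down against its spring, twist it anticlockwise (seen from above) while it is held down until it comes free, and lift it straight off. Finish while still holding the cap in the gripper, upright and still, about 5 cm above the open mouth; the bottle stays standing in the shut clamp, nothing is put down, and the other things on the table stay where they are.

Things in the scene. Friction and masses are not known exactly. Their poses are not given: they have to be found in the camera images.
- clamp: Bench bottle clamp screwed to the table (does not move): dark grey base plate 150 x 160 x 8 mm, back plate on its +x side 110 mm wide, 83 mm high. Origin: at table height under the middle of the bottle's place; z up. The bottle stands on the plate (z = 8 mm) between the back plate's pad (face at x = +29 mm) and the gate on the -x side.
- gate (a joint): The clamp's gate, a flat steel arm that swings level about the pin at gate_hinge. Value in rad: 0 = fully shut (hard stop; arm along the clamp's -y, it pushes the bottle back to within 2 mm of the back pad); grows as it opens towards the clamp's -x side; starts at 1.05 to 1.5. Stiff: stays where it is left, takes about 3 N at the handle. Shutting turns it anticlockwise seen from above.
- gate_hinge (a point): Point on the axis of the gate's upright hinge pin, 60 mm over the table, at clamp-frame x = -38, y = +66 mm (pin top 108 mm, gate arm top 75 mm over the table). The handle runs on a level circle of radius 150 mm about it.
- gate_handle (a point): On the axis of the gate's upright round yellow handle, 20 mm thick, whose gripping part reaches from 84 to 154 mm over the table; the point is 119 mm over the table. In the clamp frame it stands at x = -38 - 150 sin(g), y = 66 - 150 cos(g) mm for gate value g; shut, it is 92 mm from the bottle's axis. Grip it from above (it may turn in the fingers) or push it from the side.
- bottle: Half-litre white plastic developer bottle with a purple label, oblong: 55 mm along x, 85 mm along y, body 100 mm high, shoulder up to 118 mm, about 0.3 to 0.6 kg, loose in the clamp. Origin: centre of its underside; z up.
- bottle_mouth (a point): Centre of the bottle's open mouth (rim of the neck, 28 mm wide), 158 mm above its underside.
- cap: Orange ribbed round safety cap, 48 mm across, 34 mm high, 40 g, white arrows on top. Origin: centre of its lower edge, z up; locked, it is 146 mm over the table, x axis along the bottle's x. Three hooks inside sit under three lugs of the neck: locked, it neither turns nor lifts. Pushed down 4 mm or more it turns anticlockwise (+z); free to lift at 43 to 80 degrees (aim at 60).
- cap_grip (a point): On the cap's axis, 18 mm above its lower edge: the height to grip (fingertips may reach 12 mm below the lower edge). Keep the cap pushed down till it has turned at least 43 degrees; it meets a stop at 84. Clockwise is blocked.
- cap_liner (a joint): Sprung sealing disc inside the cap that pushes it up from the bottle's rim. Value in m: about 0.001 locked at rest, 0.005 when the cap is pushed down far enough to turn, 0.008 at the stop, 0 with the cap off. Takes about 9 N at 0.005 and 12 N at 0.008.
- dye_bowl_2: Bystander: pink dye-mixing bowl with a short handle, 124 x 144 x 63 mm. Origin: centre of its underside.
- brush: Bystander: black tint brush lying flat, 210 mm long, 48 mm wide. Origin: centre of its underside.
- applicator: Bystander: small white bottle with a pointed nozzle and purple label, 36 mm across, 124 mm high. Origin: centre of its underside.
- tape: Bystander: roll of black tape lying flat, 62 mm across, 19 mm high. Origin: centre of its underside.
- cream: Bystander: round blue pot with light lid, 58 mm across, 37 mm high. Origin: centre of its underside.

How it is judged:
By the outcome, as a careful person would: the job done as asked, in the order asked, and still so for the second after the job is handed in, while the arm keeps its last pose, push and grip.
It also fails if it takes over 58 s, if anything falls off the work surface, if the arm or the gripper's body presses on something with over 40 N, if the wrist force passes 120 N, or if a joint passes its speed limit or range.

ROBOT

A 7-joint arm with a two-finger parallel gripper is mounted at the origin on a cart in front of the work surface, level with it; the furniture and walls round the work are solid. World frame = base frame: x ahead of the robot, y to its left, z up, the work surface at z = 0. Lengths are in mm, angles in rad, forces in N, time in s.
With the tool pointing down it reaches from about 400 to 875 mm from the base axis. Payload 4.4 kg.
Tool frame: the origin (TCP) lies at the very end of the fingers, on their centre line; the grasp point (between the pads) lies 19 mm behind it; z points along the fingers, y is the line along which they close (so a half turn about z gives the same grasp; the last joint's range is limited). The gripper opens to 85 mm and grips with 20 to 120 N. Pads are 22 mm wide; open, the fingers measure 114 mm over their backs; the gripper's body (76 mm by 85 mm) begins 54 mm behind the grasp point. The pads swing forward as they close: fully open they stand 13 mm farther back than shut.
Start: joints at [1.225, 0.628, 0.038, 1.517, -0.027, 0.996, -0.02], TCP at [179.534, -624.728, 231.313] pointing down, gripper open.
Joint ranges: [-3.06, 3.06], [-0.37, 2.12], [-1.25, 1.32], [0.18, 2.47], [-1.1, 4.24], [0.23, 1.98], [-2.94, 2.94]. Speed limits (rad/s): [2.57, 2.57, 3.14, 3.14, 3.14, 3.14, 3.14].

INTERFACE

Orientations are given as [roll, pitch, yaw] about the fixed x, y, z axes, in that order (R = Rz(yaw) Ry(pitch) Rx(roll)).
In Python, from cell import monitor, viewer, workorder gives the robot as it stands.
- The arm moves only by the tool arm_command, never from a script. Its argument "series" is one flat list of numbers, 5 for each row, row after row: the opening in per cent of the stroke, from 0 (shut) to 100 (fully open), then the shift along the tool's x, y, z in cm, then the turn about the tool's z in degrees. In form: [claw, x, y, z, roll, claw, x, y, z, roll, ...]. A call has exactly 5 rows; each row is the pose to reach, as a shift and turn from the pose commanded when the call began, along the tool's axes at that moment; what a row does not reach only later rows make up. A row lasts 1/12 s, in which the tool goes at most 41.7 mm and 7.16 degrees, less where a joint would pass 70% of its speed; a pose out of reach is approached as far as the arm can. A call with a gripper value outside its range is refused whole. The fingers move at their own pace and stop on an object; the grip force is fixed at half the most. Time passes only in rows, so rows that repeat a pose let the fingers close, or fill a call up. It gives the time, the measured TCP pose, the force, the opening and the grip force at its end, in the units of the state.
- monitor.read_state(): the state, without advancing time (a new reading comes with each control period).
- viewer.get_image(name): name is "scene" or "side" or "wrist"; returns (picture, depth): 480x640x3 uint8, red, green, blue; 480x640 float32, mm along the optical axis (not along the pixel's ray), 0 where there is no reading.
- viewer.camera_model(name): a dict with "mtx" (3x3 intrinsics, pixels), "R" (3x3) and "t" (3): a world point X has camera coordinates R X + t. Camera axes: x right, y down, z forward; pixel columns grow to the right and rows downward; lengths in mm; the calibration is good to about 2 mm. The wrist camera is an equidistant fisheye: a pixel r from the principal point sees the ray r / f radians off the axis. A picture is of the moment at which its call begins: read the wrist's pose just before it. camera_model takes no time and is no camera call; for the wrist camera it gives the pose at the moment of the call.
- workorder.finish_job(): hands the job in; it is judged then, once.
The state is a dict: "clock": time; "qpos": joint angles; "qd": joint speeds; "tau": joint torques, N m; "eef_pos": TCP position; "tool_rot": TCP orientation; "force": force on the tool from outside, world axes, zero at the start; "torque": the same for the moment, N m; "width": finger opening in mm; "gripper_force": force on a finger pad.
Only numpy, scipy, OpenCV 4.12 (cv2) and the standard library are available. Lean on these libraries where they do the work, as an engineer would, in place of code of your own. Each camera call takes 0.05 s, during which the arm holds its last target. There are 200 camera calls.

## Working session

There is one attempt and no reset: what is moved stays moved. The work goes in short steps, Python scripts to look and compute and a tool call to move; the robot and the scene stay as the last step left them, time stands still between calls to the robot, and variables do not carry over. Pictures are saved under pics/ and viewed, at most 10 in all, crops included, and the job is handed in when it is done.

Besides the shell and the picture viewer there is one more tool, called after ">>>" as name(argument=value, ...) on one line, values as JSON. arm_command: Moves the arm, as the interface text tells. Its arguments: {"type":"object","properties":{"series":{"type":"array","items":{"type":"number"}}},"required":["series"]}

```bash
mkdir -p pics; ls; python3 - <<'E'
from cell import monitor, viewer
import cv2,numpy as np
print(monitor.read_state())
for n in("scene","side"):
    im,d=viewer.get_image(n); cv2.imwrite(f"pics/{n}0.png",im[:,:,::-1]); np.save(f"{n}_d.npy",d)
    m=viewer.camera_model(n); print(n,m, -m["R"].T@m["t"])
E
```

```text
pics
{'clock': 0.0, 'qpos': array([ 1.2251827 ,  0.6293783 ,  0.03839691,  1.51839922, -0.02701461,
        0.99631534, -0.02001732]), 'qd': array([ 0.00101523, -0.00090202,  0.0005327 ,  0.00019567,  0.00083376,
        0.00072953, -0.00086839]), 'tau': array([ 8.19402194e-04, -5.63412631e+01,  1.22652624e+00, -1.93446243e+01,
        1.09663967e-02,  1.05085579e-02,  1.92891143e-06]), 'eef_pos': array([ 179.3906281 , -624.07592628,  230.35744775]), 'tool_rot': array([-3.13960873e+00, -9.98281674e-06,  2.79824075e-01]), 'force': array([-0.6888558 , -0.1870179 ,  0.29812679]), 'torque': array([-0.04310772,  0.09279262,  0.00425727]), 'gripper_force': 0.0, 'width': 85.57941622006079}
scene {'mtx': array([[604.92828861,   0.        , 311.7748689 ],
       [  0.        , 604.92828861, 243.8019611 ],
       [  0.        ,   0.        ,   1.        ]]), 'R': array([[-0.53556629, -0.8443336 ,  0.01641724],
       [-0.58053069,  0.35397667, -0.73326982],
       [ 0.61331302, -0.40224531, -0.67973954]]), 't': array([ 542.68856112,  332.26666876, 1063.07571487])} [-168.46148467  768.21275268  957.34627168]
side {'mtx': array([[565.79380129,   0.        , 312.79084243],
       [  0.        , 565.79380129, 240.36841664],
       [  0.        ,   0.        ,   1.        ]]), 'R': array([[-0.57526472, -0.81790189, -0.01034434],
       [-0.60842513,  0.436315  , -0.6629088 ],
       [ 0.54670775, -0.37505429, -0.74862869]]), 't': array([565.47297853, 339.67601253, 738.61857795])} [128.15557824 591.31774137 783.97472098]
```

View pics/scene0.png

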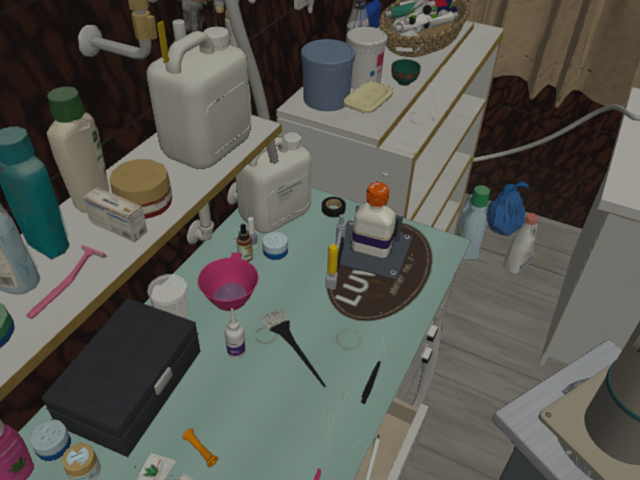

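View pics/side0.png

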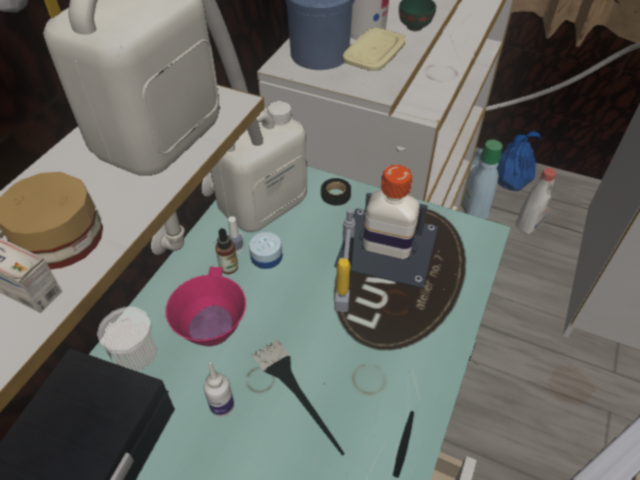

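The scene view shows the cap at about (377,195) and the yellow handle at (333,260). The side view shows the cap at (397,182), the handle at (343,275) and the hinge pin near (349,217). I'll enlarge the side view.

```bash
cat > h.py <<'E'
import numpy as np,cv2
from cell import viewer
def ray(n,u,v):
    m=viewer.camera_model(n); d=m["R"].T@np.linalg.solve(m["mtx"],[u,v,1]); return -m["R"].T@m["t"],d
def atz(n,u,v,z):
    c,d=ray(n,u,v); return c+d*(z-c[2])/d[2]
def proj(n,X):
    m=viewer.camera_model(n); p=m["mtx"]@(m["R"]@np.asarray(X,float)+m["t"]); return p[:2]/p[2]
def cloud(n,d):
    m=viewer.camera_model(n); v,u=np.mgrid[:480,:640]; K=m["mtx"]
    P=np.stack([(u-K[0,2])/K[0,0]*d,(v-K[1,2])/K[1,1]*d,d],-1); return (P-m["t"])@m["R"]
E
python3 - <<'E'
import cv2,numpy as np
from h import *
im=cv2.imread("pics/side0.png"); cv2.imwrite("pics/c1.png",cv2.resize(im[160:320,310:450],None,fx=5,fy=5,interpolation=2)[:, :][:800][:600] if 0 else cv2.resize(im[155:315,310:470],(600,600),interpolation=cv2.INTER_CUBIC))
for n in("scene","side"):
    im=cv2.imread(f"pics/{n}0.png"); d=np.load(f"{n}_d.npy"); P=cloud(n,d); hsv=cv2.cvtColor(im,cv2.COLOR_BGR2HSV)
    for nm,lo,hi,box in(("cap",(3,160,120),(14,255,255),(330,420)),("handle",(18,150,120),(32,255,255),(320,360))):
        m=cv2.inRange(hsv,lo,hi)>0; m[:, :box[0]]=0; m[:,box[1]:]=0; m[:150]=0; m[330:]=0
        m&=d>0; Q=P[m]; print(n,nm,m.sum(),np.median(Q,0).round(1),np.percentile(Q,[3,97],axis=0).round(1).tolist())
        t=Q[Q[:,2]>np.percentile(Q[:,2],97)-4]; print("  top",t.mean(0).round(1),np.percentile(t,[3,97],axis=0).round(1).tolist())
E
```

```text
scene cap 296 [595.5 102.7 177.8] [[583.8, 79.8, 150.3], [622.2, 119.0, 183.1]]
  top [604.5  98.  181. ] [[587.5, 79.1, 179.2], [623.8, 115.6, 183.3]]
scene handle 193 [522.4 264.9 129.2] [[518.6, 256.6, 90.8], [530.1, 270.8, 155.7]]
  top [526.6 263.3 154.4] [[520.1, 256.9, 152.3], [531.8, 270.6, 156.6]]
side cap 621 [596.5 106.4 178. ] [[584.3, 81.5, 152.2], [623.7, 120.8, 181.7]]
  top [605.5 100.2 179.9] [[587.1, 80.4, 178.0], [626.0, 118.6, 182.0]]
side handle 348 [522.8 267.5 132.9] [[519.8, 258.1, 93.1], [532.5, 273.2, 154.1]]
  top [527.8 264.9 153. ] [[521.7, 257.7, 150.9], [534.8, 271.2, 155.3]]
```

View pics/c1.png

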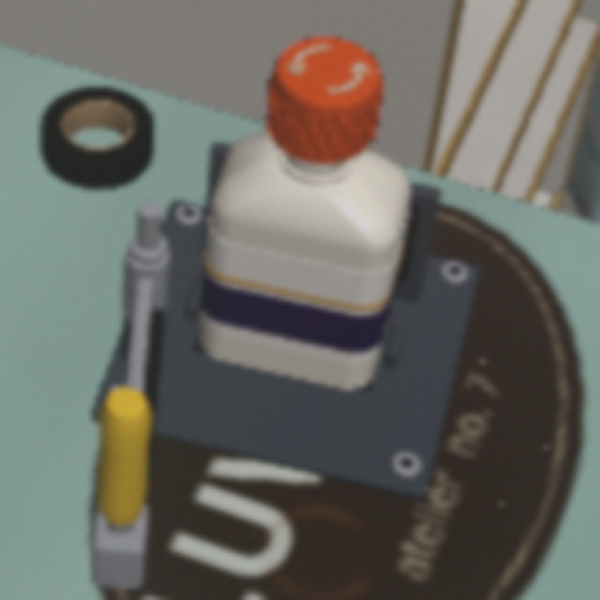

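Enlarged, the crop (scale 0.267, offset 310,155) shows the pin top at (150,212), the plate screws at (188,213), (455,271) and (406,463), the handle top at (126,398) and the cap top at (328,68).

```bash
python3 - <<'E'
from h import *
f=lambda u,v,z:atz("side",310+u*160/600,155+v*160/600,z)
for nm,a in dict(pin=(150,210,108),s1=(188,213,10),s2=(455,271,10),s3=(406,463,10),handle=(127,400,154),cap=(328,66,180),corner=(420,497,8),c2=(475,265,8),c3=(95,415,8)).items(): print(nm,f(*a).round(1))
E
```

```text
pin [639.2 164.4 108. ]
s1 [700.3  88.1  10. ]
s2 [591.5   5.6  10. ]
s3 [516.  106.5  10. ]
handle [528.7 262.9 154. ]
cap [608.5  96.3 180. ]
corner [498.8 113.2   8. ]
c2 [589.9  -6.8   8. ]
c3 [623.  204.5   8. ]
```

```bash
cat >> h.py <<'E'
def go(x,y,z,yaw_deg=None):
    from cell import monitor
    from scipy.spatial.transform import Rotation as Ro
    s=monitor.read_state(); R=Ro.from_euler("xyz",s["tool_rot"])
    yaw=np.degrees(s["tool_rot"][2]); r=0 if yaw_deg is None else -(yaw_deg-yaw)
    print("t %.2f"%s["clock"],s["eef_pos"].round(1),s["tool_rot"].round(3),"w %.1f"%s["width"],"F",s["force"].round(1),"q",s["qpos"].round(2))
    print("shift cm",(R.inv().apply(np.array([x,y,z])-s["eef_pos"])/10).round(2),"roll %.1f"%r)
E
python3 - <<'E'
from h import *
for n in("scene","side"):
    P=cloud(n,np.load(f"{n}_d.npy")).reshape(-1,3)
    m=(P[:,2]>190)&(np.abs(P[:,0]-500)<400)&(P[:,1]<420)&(P[:,1]>-700)&(P[:,0]>250); Q=P[m]
    if len(Q): 
        for x in range(250,900,50):
            q=Q[(Q[:,0]>=x)&(Q[:,0]<x+50)]
            if len(q): print(n,x,"ymin..max",q[:,1].min().round(),q[:,1].max().round(),"z",q[:,2].min().round(),q[:,2].max().round())
go(400,-300,250,20); go(528,264,200,37)
E
```

```text
scene 600 ymin..max 356.0 420.0 z 326.0 502.0
scene 650 ymin..max 275.0 420.0 z 325.0 548.0
scene 700 ymin..max -38.0 420.0 z 341.0 593.0
scene 750 ymin..max -19.0 420.0 z 190.0 549.0
scene 800 ymin..max -123.0 420.0 z 190.0 560.0
scene 850 ymin..max -237.0 395.0 z 192.0 548.0
side 600 ymin..max 360.0 420.0 z 326.0 502.0
side 650 ymin..max 277.0 420.0 z 325.0 511.0
side 700 ymin..max 279.0 420.0 z 341.0 511.0
side 750 ymin..max 234.0 317.0 z 190.0 430.0
side 800 ymin..max -119.0 256.0 z 190.0 236.0
side 850 ymin..max -235.0 187.0 z 190.0 238.0
t 0.10 [ 179.4 -624.2  230.5] [-3.14 -0.    0.28] w 85.6 F [ 0.5 -0.9 -0.3] q [ 1.23  0.63  0.04  1.52 -0.03  1.   -0.02]
shift cm [ 30.15 -25.07  -1.91] roll -4.0
t 0.10 [ 179.4 -624.2  230.5] [-3.14 -0.    0.28] w 85.6 F [ 0.5 -0.9 -0.3] q [ 1.23  0.63  0.04  1.52 -0.03  1.   -0.02]
shift cm [ 58.03 -75.73   3.18] roll -21.0
```

>>> arm_command(series=[100,3,-2.5,-0.4,-1,100,6,-5,-0.8,-2,100,9,-7.5,-1.2,-3,100,12,-10,-1.6,-4,100,15,-12.5,-2,-4])

```text
clock: 0.52
eef_pos: [289.7, -461.3, 251.1]
tool_rot: [-3.141, -0.0, 0.35]
force: [0.3, -0.2, -0.2]
width: 85.4
gripper_force: 0.0
```

>>> arm_command(series=[100,3,-2.5,0,-1,100,6,-5,0,-2,100,9,-7.5,0,-3,100,12,-10,0,-4,100,15,-12.5,0,-4])

```text
clock: 0.93
eef_pos: [387.7, -292.5, 251.2]
tool_rot: [-3.141, 0.0, 0.42]
force: [0.8, -0.3, -0.4]
width: 85.6
gripper_force: 0.0
```

```bash
python3 -c "
from h import *
go(470,0,250,30);go(528,264,200,37)"
```

```text
t 0.93 [ 387.7 -292.5  251.2] [-3.141  0.     0.42 ] w 85.6 F [ 0.8 -0.3 -0.4] q [ 0.62  0.37 -0.04  1.94  0.02  0.84 -0.58]
shift cm [ 19.44 -23.35   0.12] roll -5.9
t 0.93 [ 387.7 -292.5  251.2] [-3.141  0.     0.42 ] w 85.6 F [ 0.8 -0.3 -0.4] q [ 0.62  0.37 -0.04  1.94  0.02  0.84 -0.58]
shift cm [ 35.5  -45.09   5.13] roll -12.9
```

>>> arm_command(series=[100,2.4,-3,0,0,100,4.8,-6,0,0,100,7.2,-9,0,0,100,9.6,-12,0,0,100,12,-15,0,0])

```text
clock: 1.35
eef_pos: [435.7, -106.6, 251.2]
tool_rot: [-3.141, 0.0, 0.419]
force: [0.3, -0.4, 0.5]
width: 85.9
gripper_force: 0.0
```

>>> arm_command(series=[100,2.4,-3,0,-3,100,4.8,-6,0,-6,100,7.2,-9,0,-9,100,9.6,-12,0,-13,100,12,-15,0,-13])

```text
clock: 1.77
eef_pos: [484.2, 79.2, 251.2]
tool_rot: [-3.141, 0.0, 0.649]
force: [0.5, -0.7, -0.7]
width: 85.0
gripper_force: 0.0
```

```bash
python3 -c "
from h import *
go(528,264,180,37)"
```

```text
t 1.77 [484.2  79.2 251.2] [-3.141  0.     0.649] w 85.0 F [ 0.5 -0.7 -0.7] q [-0.08  0.38 -0.19  1.92  0.1   0.85 -1.24]
shift cm [ 14.66 -12.08   7.12] roll 0.2
```

Move above the handle and use the wrist camera to refine the handle, pin and cap positions.

>>> arm_command(series=[100,3,-2.4,0,0,100,6,-4.8,0,0,100,9,-7.2,0,0,100,12,-9.6,0,0,100,14.6,-12,3,0])

```text
clock: 2.18
eef_pos: [531.4, 262.4, 228.2]
tool_rot: [3.141, -0.011, 0.647]
force: [1.7, 0.9, -0.1]
width: 85.6
gripper_force: 0.0
```

```bash
python3 - <<'E'
from h import *
from cell import viewer,monitor
go(528,264,112,37)
m=viewer.camera_model("wrist"); print(m)
im,d=viewer.get_image("wrist"); cv2.imwrite("pics/w1.png",im[:,:,::-1]); np.save("w1_d.npy",d)
im,d=viewer.get_image("side"); cv2.imwrite("pics/s1.png",im[:,:,::-1])
E
```

```text
t 2.18 [531.4 262.4 228.2] [ 3.141 -0.011  0.647] w 85.6 F [ 1.7  0.9 -0.1] q [-0.38  0.55 -0.2   1.69  0.13  0.9  -1.55]
shift cm [-0.3  -0.34 11.62] roll 0.1
{'mtx': array([[371.64829954,   0.        , 321.22427336],
       [  0.        , 371.64829954, 241.02777635],
       [  0.        ,   0.        ,   1.        ]]), 'R': array([[ 0.60316676, -0.79761379,  0.00144949],
       [-0.75784863, -0.57252724,  0.31285463],
       [-0.24870729, -0.18980201, -0.94979992]]), 't': array([-110.76766265,  514.51454786,  561.36888487])}
```

View pics/w1.png

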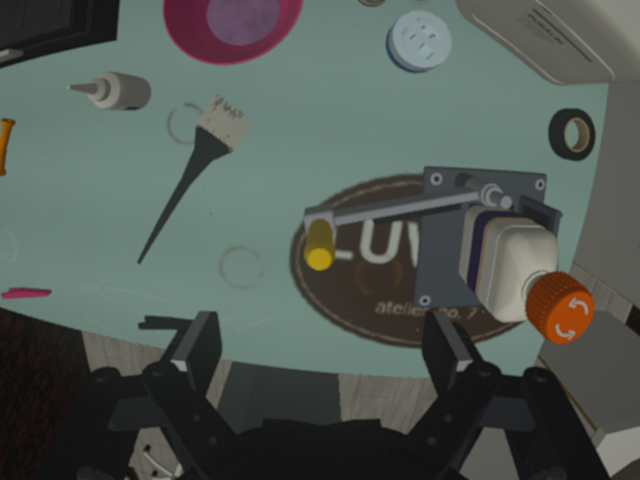

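The wrist view shows the handle top at (319,259), the pin top at (505,202), the cap top at (574,314), and plate screws at (436,178), (541,184) and (425,300).

```bash
cat >> h.py <<'E'
def watz(m,u,v,z):
    K=m["mtx"]; p=np.array([u-K[0,2],v-K[1,2]]); r=np.hypot(*p); th=r/K[0,0]
    d=m["R"].T@np.r_[p/r*np.sin(th),np.cos(th)]; c=-m["R"].T@m["t"]; return c+d*(z-c[2])/d[2]
E
python3 - <<'E'
from h import *
m=viewer.camera_model("wrist"); 
for nm,a in dict(handle=(319,259,154),pin=(505,202,108),cap=(574,314,180),s1=(436,178,10),s2=(541,184,10),s3=(425,300,10)).items(): print(nm,watz(m,*a).round(1))
go(528,263,112,37)
E
```

```text
handle [524.  266.1 154. ]
pin [632.  170.5 108. ]
cap [604.9 108.1 180. ]
s1 [615.6 192.6  10. ]
s2 [691.5  93.4  10. ]
s3 [509.5 109.7  10. ]
t 2.28 [525.2 264.  220.5] [-3.137e+00  3.000e-03  6.550e-01] w 85.4 F [-1.8  0.5 -0.7] q [-0.38  0.56 -0.2   1.7   0.13  0.9  -1.55]
shift cm [ 0.2   0.3  10.85] roll 0.5
```

>>> arm_command(series=[100,0.2,0.2,3,0,100,0.2,0.2,6,0,100,0.2,0.2,9,0,100,0.2,0.2,11,0,100,0.2,0.2,11,0])

```text
clock: 2.7
eef_pos: [527.7, 254.7, 110.0]
tool_rot: [-3.141, 0.009, 0.646]
force: [0.1, -0.2, -0.1]
width: 85.0
gripper_force: 0.0
```

>>> arm_command(series=[0,0,0,0,0,0,0,0,0,0,0,0,0,0,0,0,0,0,0,0,0,0,0,0,0])

```text
clock: 3.12
eef_pos: [530.3, 259.2, 116.0]
tool_rot: [-3.139, -0.002, 0.646]
force: [-11.5, 12.2, 9.3]
width: 25.5
gripper_force: 7.8
```

>>> arm_command(series=[0,0,0,0,0,0,0,0,0,0,0,0,0,0,0,0,0,0,0,0,0,0,0,0,0])

```text
clock: 3.53
eef_pos: [528.6, 261.8, 116.4]
tool_rot: [-3.136, -0.002, 0.649]
force: [-7.1, 7.4, 8.3]
width: 18.4
gripper_force: 58.2
```

```bash
python3 - <<'E'
from h import *
from cell import viewer
go(528,264,110,37)
m=viewer.camera_model("wrist"); im,d=viewer.get_image("wrist"); cv2.imwrite("pics/w2.png",im[:,:,::-1]); np.savez("w2.npz",**m)
E
```

```text
t 3.53 [528.6 261.8 116.4] [-3.136e+00 -2.000e-03  6.490e-01] w 18.4 F [-7.1  7.4  8.3] q [-0.39  0.69 -0.17  1.79  0.17  0.67 -1.58]
shift cm [ 0.08 -0.21  0.64] roll 0.2
```

View pics/w2.png

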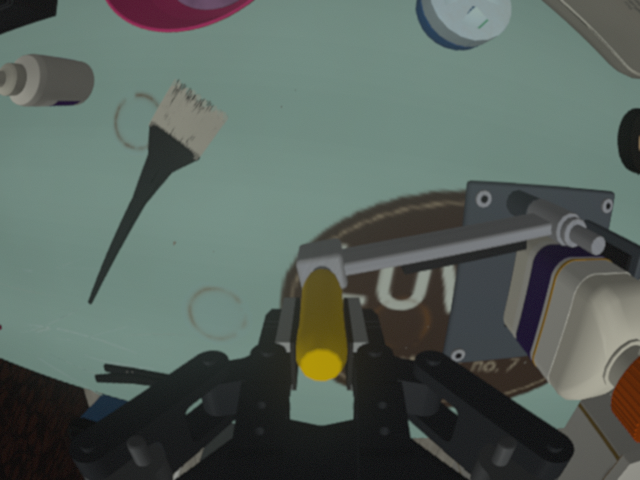

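The handle is gripped: it sits between the pads at (320,320). The pin top is at (598,245), with screws at (484,199), (607,206) and (458,355).

```bash
python3 - <<'E'
from h import *
m=dict(np.load("w2.npz"))
for nm,a in dict(pin=(598,245,108),s1=(484,199,10),s2=(607,206,10),s3=(458,355,10),handle=(320,364,154)).items(): print(nm,watz(m,*a).round(1))
from h import proj
E
```

```text
pin [641.3 162.8 108. ]
s1 [624.7 187.   10. ]
s2 [700.7  86.2  10. ]
s3 [515.6 104.9  10. ]
handle [529.2 263.6 154. ]
```

```bash
python3 - <<'E'
import numpy as np
g=np.linspace(1.377,0,21); P=np.c_[-15*np.cos(g),-15*np.sin(g)]
for c in range(4): print((P[5*c+1:5*c+6]-P[5*c]).round(2).tolist())
E
```

```text
[[-1.01, 0.23], [-1.99, 0.54], [-2.96, 0.91], [-3.89, 1.34], [-4.8, 1.84]]
[[-0.87, 0.56], [-1.7, 1.18], [-2.48, 1.85], [-3.21, 2.58], [-3.9, 3.35]]
[[-0.63, 0.82], [-1.2, 1.68], [-1.71, 2.58], [-2.16, 3.51], [-2.54, 4.47]]
[[-0.31, 0.98], [-0.56, 1.99], [-0.74, 3.0], [-0.84, 4.03], [-0.88, 5.06]]
```

>>> arm_command(series=[0,-1,0.2,0,0,0,-2,0.5,0,0,0,-3,0.9,0,0,0,-3.9,1.3,0,0,0,-4.8,1.8,0,0])

```text
clock: 4.0
eef_pos: [500.8, 220.0, 116.4]
tool_rot: [-3.136, -0.004, 0.653]
force: [-8.5, 11.5, 10.3]
width: 18.9
gripper_force: 59.7
```

```bash
python3 -c "
from h import *
go(528,264,110,37)"
```

```text
t 4.00 [500.8 220.  116.4] [-3.136 -0.004  0.653] w 18.9 F [-8.5 11.5 10.3] q [-0.34  0.64 -0.18  1.91  0.18  0.6  -1.55]
shift cm [ 4.83 -1.83  0.67] roll 0.4
```

Tracking exactly along the arc; continue.

>>> arm_command(series=[0,-0.9,0.6,0,0,0,-1.7,1.2,0,0,0,-2.5,1.9,0,0,0,-3.2,2.6,0,0,0,-3.9,3.4,0,0])

```text
clock: 4.42
eef_pos: [485.8, 167.8, 116.2]
tool_rot: [-3.134, 0.005, 0.655]
force: [-17.7, 7.3, 24.1]
width: 18.9
gripper_force: 61.1
```

>>> arm_command(series=[0,-0.6,0.8,0,0,0,-1.2,1.7,0,0,0,-1.7,2.6,0,0,0,-2.2,3.5,0,0,0,-2.5,4.5,0,0])

```text
clock: 4.83
eef_pos: [493.5, 112.4, 115.4]
tool_rot: [-3.137, 0.009, 0.651]
force: [-13.6, -0.6, 14.4]
width: 18.7
gripper_force: 60.2
```

>>> arm_command(series=[0,-0.3,1,0,0,0,-0.6,2,0,0,0,-0.7,3,0,0,0,-0.8,4,0,0,0,-0.8,4.6,0,0])

```text
clock: 5.25
eef_pos: [516.7, 68.8, 115.0]
tool_rot: [-3.139, 0.009, 0.647]
force: [-11.6, -1.6, 12.0]
width: 18.2
gripper_force: 59.9
```

```bash
python3 -c "
from h import *
go(640.3-150*.799,163.5-150*.602,116,37)"
```

```text
t 5.25 [516.7  68.8 115. ] [-3.139  0.009  0.647] w 18.2 F [-11.6  -1.6  12. ] q [-0.06  0.63 -0.2   1.97  0.21  0.57 -1.32]
shift cm [ 0.56 -0.13 -0.1 ] roll 0.1
```

>>> arm_command(series=[0,0.1,0.2,0,0,0,0.2,0.4,0,0,0,0.2,0.6,0,0,0,0.2,0.8,0,0,0,0.2,0.8,0,0])

```text
clock: 5.67
eef_pos: [516.9, 68.4, 115.0]
tool_rot: [-3.131, 0.015, 0.652]
force: [-24.9, 6.3, 21.8]
width: 18.9
gripper_force: 62.1
```

```bash
python3 -c "
from h import *
go(640.3-150*.799,163.5-150*.602,116,37)
im,d=viewer.get_image('side'); cv2.imwrite('pics/s3.png',cv2.resize(im[140:320,290:470,::-1],(600,600),interpolation=cv2.INTER_CUBIC))
"
```

```text
t 5.67 [516.9  68.4 115. ] [-3.131  0.015  0.652] w 18.9 F [-24.9   6.3  21.8] q [-0.05  0.63 -0.2   1.96  0.21  0.59 -1.31]
shift cm [ 0.58 -0.17 -0.11] roll 0.4
```

View pics/s3.png

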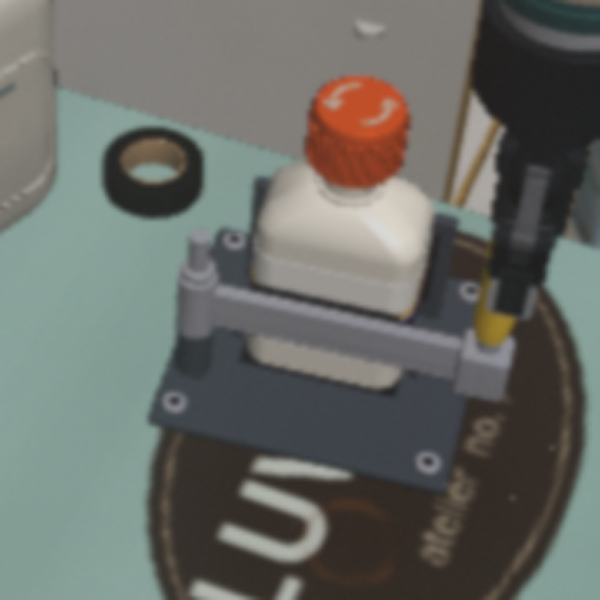

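The gate arm lies parallel to the plate's edge, across the bottle, and the handle at (495,320) stopped moving under the push, so it is fully shut. The cap top in the crop is at (360,105), which is side pixel (398,171.5).

>>> arm_command(series=[100,0,-0.5,0,0,100,0,-0.5,0,0,100,0,-0.5,0,0,100,0,-0.5,0,0,100,0,-0.5,0,0])

```text
clock: 6.13
eef_pos: [525.4, 69.0, 114.6]
tool_rot: [3.141, -0.001, 0.645]
force: [0.4, 0.5, 1.0]
width: 77.7
gripper_force: 0.0
```

>>> arm_command(series=[100,0,0,-2,0,100,0,0,-5,0,100,0,0,-8,0,100,0,0,-11,0,100,0,0,-14,0])

```text
clock: 6.55
eef_pos: [524.7, 69.1, 255.8]
tool_rot: [3.141, -0.0, 0.645]
force: [1.3, 0.9, -0.4]
width: 84.9
gripper_force: 0.0
```

>>> arm_command(series=[100,0,0,-1,0,100,0,0,-1,0,100,0,0,-1,0,100,0,0,-1,0,100,0,0,-1,0])

```text
clock: 6.97
eef_pos: [523.5, 69.2, 262.6]
tool_rot: [-3.14, 0.003, 0.646]
force: [-0.1, 0.6, -0.8]
width: 85.2
gripper_force: 0.0
```

```bash
python3 - <<'E'
from h import *
print(atz("side",398,171.5,180))
m=viewer.camera_model("wrist"); np.savez("w4.npz",**m)
im,_=viewer.get_image("wrist"); cv2.imwrite("pics/w4.png",im[:,:,::-1])
for n in("scene","side"):
    im,d=viewer.get_image(n); P=cloud(n,d); hsv=cv2.cvtColor(im,cv2.COLOR_RGB2HSV)
    k=cv2.inRange(hsv,(3,160,120),(14,255,255))>0; k[:,:330]=0;k[:,425:]=0;k[:150]=0;k[250:]=0;k&=d>0
    Q=P[k]; t=Q[Q[:,2]>np.percentile(Q[:,2],97)-4]; print(n,k.sum(),t.mean(0).round(1),np.percentile(t,[2,98],axis=0).mean(0).round(1))
go(610.5,93.4,220,37)
E
```

```text
[610.01094949  93.93695955 180.        ]
scene 316 [608.4  94.4 181.3] [607.9  92.6 181.9]
side 656 [608.3  96.  179.8] [609.5  95.4 179.8]
t 7.12 [523.9  69.5 263.2] [-3.14e+00  2.00e-03  6.46e-01] w 85.4 F [ 0.  -0.  -0.1] q [-0.    0.43 -0.26  1.81  0.13  0.93 -1.24]
shift cm [8.36 3.31 4.3 ] roll 0.0
```

View pics/w4.png

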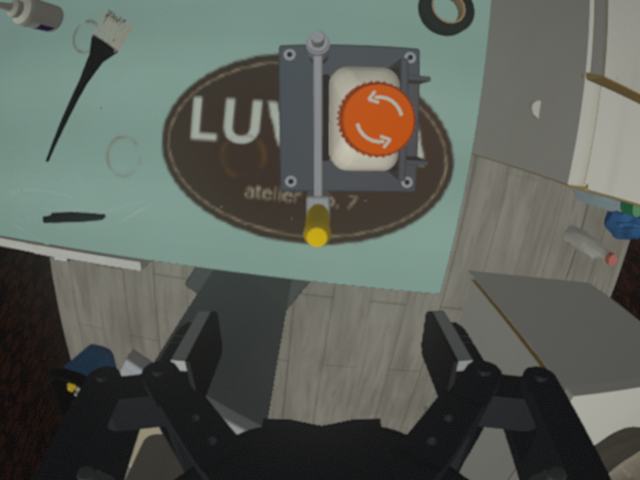

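The gate arm is straight along the plate edge, and the cap top is at (378,119) with the handle at (317,230).

```bash
python3 - <<'E'
from h import *
m=dict(np.load("w4.npz"))
for a in((378,119,180),(317,238,154),(318,40,108)): print(watz(m,*a).round(1))
go(609.5,94,200,37)
E
```

```text
[610.4  93.2 180. ]
[520.8  72.1 154. ]
[638.9 160.6 108. ]
t 7.12 [523.9  69.5 263.2] [-3.14e+00  2.00e-03  6.46e-01] w 85.4 F [ 0.  -0.  -0.1] q [-0.    0.43 -0.26  1.81  0.13  0.93 -1.24]
shift cm [8.32 3.2  6.3 ] roll 0.0
```

>>> arm_command(series=[100,2.5,1,0,0,100,5,2,0,0,100,7.5,3,0,0,100,8.4,3.3,1,0,100,8.4,3.3,3,0])

```text
clock: 7.53
eef_pos: [614.7, 95.3, 234.8]
tool_rot: [3.14, -0.005, 0.647]
force: [-0.0, 1.1, -1.0]
width: 85.2
gripper_force: 0.0
```

>>> arm_command(series=[100,0,0,0,0,100,0,0,0,0,100,0,0,0,0,100,0,0,0,0,100,0,0,0,0])

```text
clock: 7.95
eef_pos: [611.6, 93.8, 235.5]
tool_rot: [3.141, -0.001, 0.646]
force: [0.5, -0.5, 0.0]
width: 85.4
gripper_force: 0.0
```

```bash
python3 -c "
from h import *
go(610,93.6,145,37)"
```

```text
t 7.95 [611.6  93.8 235.5] [ 3.141e+00 -1.000e-03  6.460e-01] w 85.4 F [ 0.5 -0.5  0. ] q [-0.05  0.59 -0.24  1.6   0.16  0.97 -1.27]
shift cm [-0.15 -0.09  9.05] roll 0.0
```

>>> arm_command(series=[100,-0.1,-0.1,2.5,0,100,-0.1,-0.1,5,0,100,-0.1,-0.1,7.5,0,100,-0.1,-0.1,9,0,100,-0.1,-0.1,9,0])

```text
clock: 8.37
eef_pos: [607.8, 93.3, 141.7]
tool_rot: [-3.139, 0.005, 0.646]
force: [-0.5, 0.3, -0.2]
width: 85.4
gripper_force: 0.0
```

>>> arm_command(series=[80,0,0,0,0,70,0,0,0,0,65,0,0,0,0,65,0,0,0,0,65,0,0,0,0])

```text
clock: 8.78
eef_pos: [610.7, 94.1, 145.5]
tool_rot: [3.141, -0.002, 0.646]
force: [0.6, -0.6, -0.0]
width: 55.8
gripper_force: 0.0
```

```bash
python3 -c "
from h import *
go(610,93.6,145,37)"
```

```text
t 8.78 [610.7  94.1 145.5] [ 3.141e+00 -2.000e-03  6.460e-01] w 55.8 F [ 0.6 -0.6 -0. ] q [-0.07  0.69 -0.22  1.69  0.2   0.78 -1.3 ]
shift cm [-0.08 -0.    0.05] roll 0.0
```

>>> arm_command(series=[55,0,0,0,0,40,0,0,0,0,0,0,0,0,0,0,0,0,0,0,0,0,0,0,0])

```text
clock: 9.2
eef_pos: [610.7, 93.8, 144.9]
tool_rot: [3.141, -0.001, 0.646]
force: [0.5, -1.0, 4.1]
width: 46.9
gripper_force: 60.8
```

>>> arm_command(series=[0,0,0,0.2,0,0,0,0,0.4,0,0,0,0,0.5,0,0,0,0,0.6,0,0,0,0,0.6,0])

```text
clock: 9.62
eef_pos: [611.2, 93.5, 139.5]
tool_rot: [3.14, -0.002, 0.646]
force: [-0.4, -3.0, 10.2]
width: 46.8
gripper_force: 61.4
```

```bash
python3 -c "
from h import *
go(610,93.6,145,37)"
```

```text
t 9.62 [611.2  93.5 139.5] [ 3.14e+00 -2.00e-03  6.46e-01] w 46.8 F [-0.4 -3.  10.2] q [-0.07  0.7  -0.21  1.69  0.2   0.77 -1.3 ]
shift cm [-0.09 -0.09 -0.55] roll 0.0
```

>>> arm_command(series=[0,0,0,0.2,0,0,0,0,0.2,-3,0,0,0,0.2,-7,0,0,0,0.2,-11,0,0,0,0.2,-15])

```text
clock: 10.03
eef_pos: [611.5, 94.4, 138.3]
tool_rot: [3.139, -0.003, 0.911]
force: [-0.4, -1.2, 12.2]
width: 47.0
gripper_force: 61.8
```

```bash
python3 -c "
from h import *
from cell import monitor
go(610,93.6,145,97);print(monitor.read_state()['torque'])"
```

```text
t 10.03 [611.5  94.4 138.3] [ 3.139e+00 -3.000e-03  9.110e-01] w 47.0 F [-0.4 -1.2 12.2] q [-0.02  0.7  -0.29  1.69  0.27  0.78 -1.1 ]
shift cm [-0.15 -0.07 -0.67] roll -44.8
[-0.28777258  0.0454758  -0.04771869]
```

>>> arm_command(series=[0,0,0,0,-4,0,0,0,0,-8,0,0,0,0,-13,0,0,0,0,-18,0,0,0,0,-23])

```text
clock: 10.45
eef_pos: [611.2, 95.0, 138.3]
tool_rot: [3.139, -0.002, 1.314]
force: [-0.6, -0.6, 11.7]
width: 47.0
gripper_force: 61.8
```

>>> arm_command(series=[0,0,0,0,-5,0,0,0,0,-10,0,0,0,0,-15,0,0,0,0,-20,0,0,0,0,-23])

```text
clock: 10.87
eef_pos: [611.0, 95.1, 138.3]
tool_rot: [3.139, -0.001, 1.715]
force: [-0.9, -0.3, 13.5]
width: 47.0
gripper_force: 61.9
```

```bash
python3 -c "
from h import *
from cell import monitor
go(610,93.6,145,97);print(monitor.read_state()['torque'])
im,_=viewer.get_image('side'); cv2.imwrite('pics/s5.png',cv2.resize(im[120:300,310:490,::-1],(600,600),interpolation=cv2.INTER_CUBIC))"
```

```text
t 10.87 [611.   95.1 138.3] [ 3.139e+00 -1.000e-03  1.715e+00] w 47.0 F [-0.9 -0.3 13.5] q [ 0.11  0.74 -0.51  1.69  0.46  0.83 -0.46]
shift cm [-0.13 -0.12 -0.67] roll 1.3
[-0.22548004  0.11819232 -0.12630195]
```

View pics/s5.png

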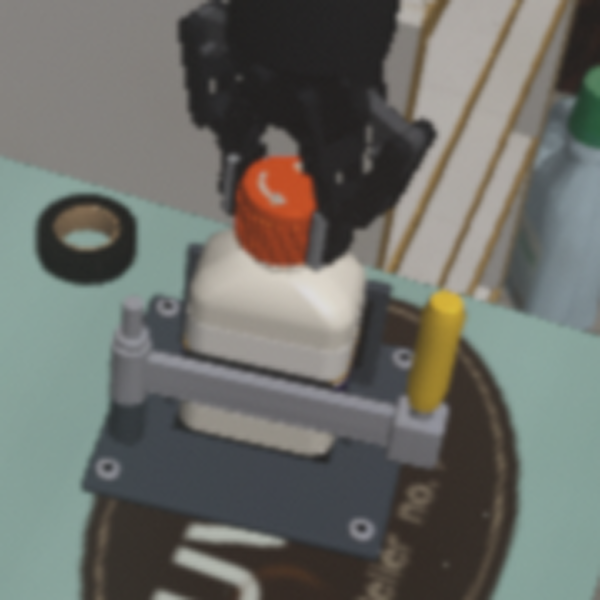

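The cap turned with the gripper (arrow now at (270,185)), and the gate is still shut. Now lift straight up.

>>> arm_command(series=[0,0,0,-0.5,0,0,0,0,-1,0,0,0,0,-1.5,0,0,0,0,-2,0,0,0,0,-2.5,0])

```text
clock: 11.33
eef_pos: [609.1, 94.1, 161.0]
tool_rot: [-3.14, -0.0, 1.711]
force: [-0.2, 0.2, -0.8]
width: 47.3
gripper_force: 61.6
```

>>> arm_command(series=[0,0,0,-1,0,0,0,0,-2,0,0,0,0,-3,0,0,0,0,-4,0,0,0,0,-5,0])

```text
clock: 11.75
eef_pos: [610.1, 94.1, 212.7]
tool_rot: [3.141, -0.0, 1.711]
force: [0.1, 0.2, -1.0]
width: 46.9
gripper_force: 61.6
```

>>> arm_command(series=[0,0,0,0,0,0,0,0,0,0,0,0,0,0,0,0,0,0,0,0,0,0,0,0,0])

```text
clock: 12.17
eef_pos: [609.6, 93.8, 210.7]
tool_rot: [-3.14, 0.0, 1.711]
force: [-0.2, -0.4, -0.5]
width: 47.0
gripper_force: 61.6
```

```bash
python3 -c "
from h import *
go(610.5,93.6,215,97)
im,_=viewer.get_image('side'); cv2.imwrite('pics/s6.png',cv2.resize(im[100:300,300:500,::-1],(600,600),interpolation=cv2.INTER_CUBIC))"
```

```text
t 12.17 [609.6  93.8 210.7] [-3.14   0.     1.711] w 47.0 F [-0.2 -0.4 -0.5] q [ 0.14  0.65 -0.56  1.63  0.4   0.98 -0.41]
shift cm [-0.04  0.08 -0.43] roll 1.0
```

View pics/s6.png

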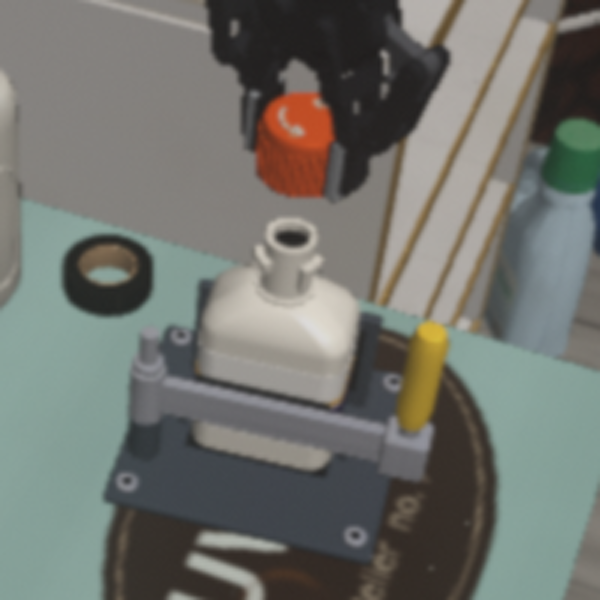

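The cap is off and held above the open mouth at (291,238). The bottle stands in the shut clamp. I'll trim the height and let it settle.

>>> arm_command(series=[0,0,0,-0.2,0,0,0,0,-0.4,0,0,0,0,-0.4,0,0,0,0,-0.4,0,0,0,0,-0.4,0])

```text
clock: 12.63
eef_pos: [610.1, 94.0, 215.4]
tool_rot: [3.141, 0.0, 1.711]
force: [0.2, -0.4, -0.8]
width: 46.9
gripper_force: 61.6
```

>>> arm_command(series=[0,0,0,0,0,0,0,0,0,0,0,0,0,0,0,0,0,0,0,0,0,0,0,0,0])

```text
clock: 13.05
eef_pos: [610.0, 94.0, 215.4]
tool_rot: [3.142, 0.0, 1.711]
force: [-0.1, 0.2, -0.9]
width: 47.2
gripper_force: 61.6
```

```bash
python3 -c "
from h import *
go(610.5,93.6,215,97)
from cell import workorder; print(workorder.finish_job())"
```

```text
t 13.05 [610.   94.  215.4] [3.142 0.    1.711] w 47.2 F [-0.1  0.2 -0.9] q [ 0.14  0.65 -0.56  1.62  0.39  0.99 -0.41]
shift cm [-0.04  0.04  0.04] roll 1.0
the job is handed in; nothing more can be done
None
```

The job is handed in at 13 s: the gate was shut first, then the cap was pressed, twisted about 61° and lifted off, and it is held upright and still about 5 cm above the mouth, with the bottle standing in the shut clamp.

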